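# Find the full seed tin by feel and slide it onto the check-weighing stand

## Robot

A 6-joint arm with a two-finger parallel gripper is mounted at the origin on the work surface; the furniture and walls round the work are solid. World frame = base frame: x ahead of the robot, y to its left, z up, the work surface at z = 0. Lengths are in m, angles in rad, forces in N, time in s.
With the tool pointing down it reaches from about 0.425 to 1.125 m from the base axis. Payload 14.9 kg.
Tool frame: the origin (TCP) lies on the centre line of the jaws, within the pads' length; the fingertips stand arm.finger_overhang ahead of it and the grasp point (between the pads) lies 5 mm behind it (arm.finger_overhang is the distance from the TCP to the fingertips, in m); z points along the fingers, y is the direction in which the jaws open and shut (so a half turn about z gives the same grasp; the last joint's range is limited). The gripper opens to 91 mm and grips with 3 to 60 N. Pads are 32 mm wide; open, the fingers measure 118 mm over their backs; the gripper's body (76 mm by 178 mm) begins 60 mm behind the grasp point.
Start: joints at [-1.364, 0.379, 1.734, -0, 1.028, -0.033], TCP at [0.166, -0.68, 0.228] pointing down, gripper open.
Joint ranges: [-2.77, 2.77], [-0.74, 2.19], [0, 2.66], [-1.06, 4.2], [0.31, 2.87], [-3.08, 3.08]. Speed limits (rad/s): [1.89, 1.89, 2.39, 3.14, 3.14, 3.14].

## Interface

Orientations are given as a unit quaternion [x, y, z, w].
In Python, from plant import arm, solver, vision gives the robot as it stands. The module is installed in compiled form; this text tells all that it offers. Calls block until the motion is done:
- arm.move_ptp(position, orientation): joint-space move of the TCP to a pose.
- arm.move_l(position, rate=0.15, rotation=None, max_force=None): straight line of the TCP; rotation=None keeps the orientation; rate is the mean speed in m/s. With max_force (N) it stops when the force on the tool has changed by that much, and returns True; else False.
- arm.move_j(angles): joint-space move.
- arm.move_gripper(opening, squeeze=None): finger opening in m; squeeze is the grip in N (None keeps the last); returns when the fingers have stopped.
- arm.pause(seconds).
- solver.solve_ik(position, orientation): joint angles nearest the present ones, or None.
- arm.sense(): the state.
- vision.grab_frame(name): name is "scene" or "side" or "wrist"; returns the picture (384x512x3 uint8, red, green, blue); there is no depth.
- vision.calibration(name): a dict with "K" (3x3 intrinsics, pixels), "extrinsics" (4x4, takes a point from camera to world coordinates). Camera axes: x right, y down, z forward; pixel columns grow to the right and rows downward; lengths in m; the calibration is good to about 2 mm. A picture is of the moment at which its call begins: read the wrist's pose just before it. calibration takes no time and is no camera call; for the wrist camera it gives the pose at the moment of the call.
A pose or a line that the arm cannot do raises arm.Unreachable and nothing moves.
- arm.sign_off(): hands the job in, once; it reports no verdict.
The state is a dict: "clock": time; "joint_positions": joint angles; "qvel": joint speeds; "effort": joint torques, N m; "tcp_pos": TCP position; "ee_rot": TCP orientation; "ft_force": force on the tool from outside, world axes, zero at the start; "ft_torque": the same for the moment, N m; "width": finger opening in m.
Only numpy, scipy, OpenCV 4.12 (cv2) and the standard library are available. Lean on these libraries where they do the work, as an engineer would, in place of code of your own. Each camera call takes 0.05 s, during which the arm holds its last target.

## Task

Three closed seed tins look alike, but one is full and heavy and the other two are empty: nudge them to feel which is the full one. Slide the full tin up the ramp of the low check-weighing stand until it is right home against the curved back stop and sits flat on the plate, which sinks under it. Leave the two empty tins standing about where they are (a nudge of a few centimetres is fine), and do not disturb the gourd behind the tins or the beaker beside the stand.

Things in the scene. Friction and masses are not known exactly. Their poses are not given: they have to be found in the camera images.
- tin_1: one of three identical closed round tins of plain steel, 90 mm diameter, 50 mm high, too wide to grasp; origin at the centre of its underside, z up. Exactly one of the three is full (0.75 to 0.95 kg), two are empty (0.15 to 0.25 kg); which is which cannot be seen. They stand in a row in front of the robot, about 130 mm apart
- tin_2: one of the three identical tins, as tin_1
- tin_3: one of the three identical tins, as tin_1
- stand: fixed check-weighing stand left of the tins, 128 mm wide: a dark steel ramp from the table (x -125 mm) up to 10 mm (x -54), then a sprung steel plate at 10 mm, and at the back a half-round steel fence, inner radius 47.5, top 36 mm above the table, wings flared to 115 mm apart at x -26. Origin at table height under the seat, the centre of the half-round; +x runs from ramp to back stop
- stand_seat (a point): centre of the half-round fence, at the height of the raised plate, 10 mm above the table: the tin is home when the centre of its underside is over or under this point (the tin touches the stop about 2.5 mm further on)
- ramp_foot (a point): middle of the foot of the ramp, at table height, 125 mm before the seat. Keep the wrist clear of the big fixed green tub behind it: rim 200 mm above the table, nearest point 0.76 m ahead of the robot's base, and of the fixed tray (28 mm high) in front of the rightmost tin, which ends 0.44 m ahead of the base
- gourd: a green warty gourd, 45 x 199 x 43 mm, lying loose on the table behind the row of tins; origin at the centre of its underside, length along y
- beaker: a grey-green tapered plastic beaker, 78 mm diameter, 109 mm high, standing loose on the robot's side of the stand; origin at the centre of its underside
- check_plate (a joint): sinking of the stand's sprung plate in m: 0 raised, 0.004 fully down; it stays up under an empty tin and goes down under the full one (takes 5 to 6 N)
There are look-alikes about, which are no part of the job. What is shaped like the tin_1 but purple is not meant.

How it is judged:
At the end, for the whole second after the job is handed in: One tin is on the stand with its centre within 7 mm of the seat and the plate is sunk by more than 2.5 mm (so it is the full tin); the other two are within 60 mm of where they started; all three are upright and at rest (((horizontal distance between tin_1 and stand_seat below 0.007 m and distance of each of tin_3, tin_2 from where it was at the start of the episode below 0.06 m) or (horizontal distance between tin_2 and stand_seat below 0.007 m and distance of each of tin_1, tin_3 from where it was at the start of the episode below 0.06 m) or (horizontal distance between tin_3 and stand_seat below 0.007 m and distance of each of tin_2, tin_1 from where it was at the start of the episode below 0.06 m)) and value of joint check_plate above 0.0025 m and angle between each of tin_1, tin_2, tin_3's own z axis and vertical below 0.06 rad and linear speed of each of tin_1, tin_2, tin_3 below 0.01 m/s); the robot touches nothing.
It fails at once if a second tin is pushed more than 80 mm from its place (distance of each of tin_1, tin_3 from where it was at the start of the episode above 0.08 m or distance of each of tin_2, tin_1 from where it was at the start of the episode above 0.08 m or distance of each of tin_3, tin_2 from where it was at the start of the episode above 0.08 m).
It fails at once if the gourd or the beaker is moved by more than 30 mm (distance of any of gourd, beaker from where it was at the start of the episode above 0.03 m).
It also fails if it takes over 72 s, if anything falls off the work surface, if the arm or the gripper's body presses on something with over 40 N, if the wrist force passes 120 N, or if a joint passes its speed limit or range.

## Working session

There is one attempt and no reset: what is moved stays moved. The work goes in short steps, each a Python script; the robot and the scene stay as the last script left them, time stands still between calls to the robot, and variables do not carry over. Pictures are saved under pics/ and viewed, and the job is handed in when it is done.

```bash
mkdir -p pics; python3 - <<'E'
from plant import arm, solver, vision
import cv2, numpy as np
np.set_printoptions(precision=4,suppress=True)
for n in ("scene","side","wrist"):
    im=vision.grab_frame(n); c=vision.calibration(n)
    cv2.imwrite(f"pics/a_{n}.png",im[:,:,::-1]); print(n,c["K"].tolist(),"\n",c["extrinsics"])
s=arm.sense(); print(s, arm.finger_overhang)
E
```

```text
scene [[472.27852698849085, 0.0, 252.77853990948768], [0.0, 472.27852698849085, 191.2532280919965], [0.0, 0.0, 1.0]] 
 [[ 0.9145  0.3149 -0.2539  0.8741]
 [ 0.4042 -0.7341  0.5457 -0.6794]
 [-0.0146 -0.6017 -0.7986  1.0129]
 [ 0.      0.      0.      1.    ]]
side [[381.05874109320393, 0.0, 254.890603244902], [0.0, 381.05874109320393, 188.2527312566912], [0.0, 0.0, 1.0]] 
 [[-0.9979  0.0462 -0.0462  0.5924]
 [ 0.0649  0.7798 -0.6227  0.6098]
 [ 0.0073 -0.6244 -0.7811  0.8259]
 [ 0.      0.      0.      1.    ]]
wrist [[286.2744598927787, 0.0, 250.2270981382444], [0.0, 286.2744598927787, 188.8059186897775], [0.0, 0.0, 1.0]] 
 [[ 0.2381 -0.9301 -0.2795  0.2469]
 [-0.9712 -0.2277 -0.0694 -0.6604]
 [ 0.0009  0.288  -0.9576  0.3837]
 [ 0.      0.      0.      1.    ]]
{'clock': 0.15, 'joint_positions': array([-1.3643,  0.3793,  1.7346,  0.    ,  1.0285, -0.0333]), 'qvel': array([-0.0027, -0.0023, -0.002 ,  0.0006, -0.0001, -0.0012]), 'effort': array([  0.0004, -76.411 , -43.4657,   0.0651,   0.041 ,  -0.    ]), 'tcp_pos': array([ 0.1662, -0.6797,  0.2274]), 'ee_rot': array([ 0.9928,  0.1196, -0.    , -0.0004]), 'ft_force': array([-0.3364, -0.2962,  0.5599]), 'ft_torque': array([-0.0186,  0.025 , -0.0351]), 'width': 0.09125091623932756} 0.014
```

View pics/a_scene.png

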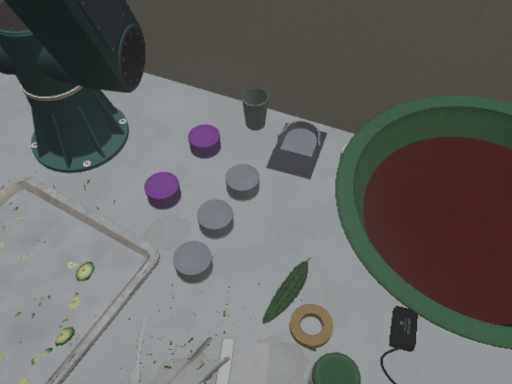

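View pics/a_side.png

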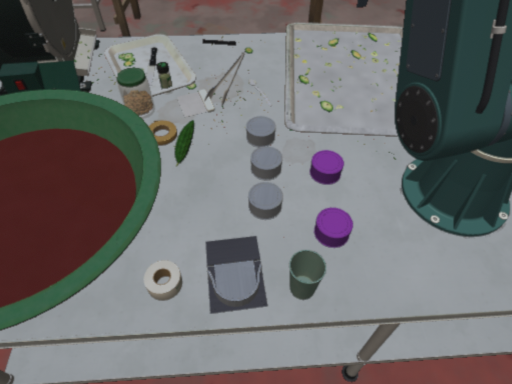

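View pics/a_wrist.png

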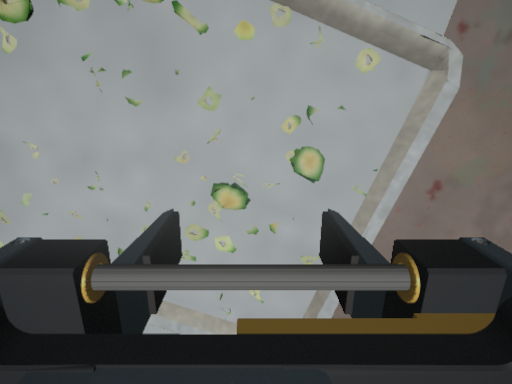

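Scene: the steel tins are at (242,180), (215,217) and (192,260), the stand at (298,147), the beaker at (255,108) and the gourd at (288,290). Side: the tins are at (265,198), (266,161) and (261,130), the stand at (236,272). I'll zoom in on these.

```bash
python3 - <<'E'
import cv2
a=cv2.imread("pics/a_scene.png"); b=cv2.imread("pics/a_side.png")
cv2.imwrite("pics/b1.png",cv2.resize(a[80:290,160:340],None,fx=3.0,fy=2.85,interpolation=cv2.INTER_CUBIC)[:600])
cv2.imwrite("pics/b2.png",cv2.resize(b[110:320,190:340],None,fx=2.8,fy=2.8,interpolation=cv2.INTER_CUBIC))
E
```

```text
(no output)
```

View pics/b1.png

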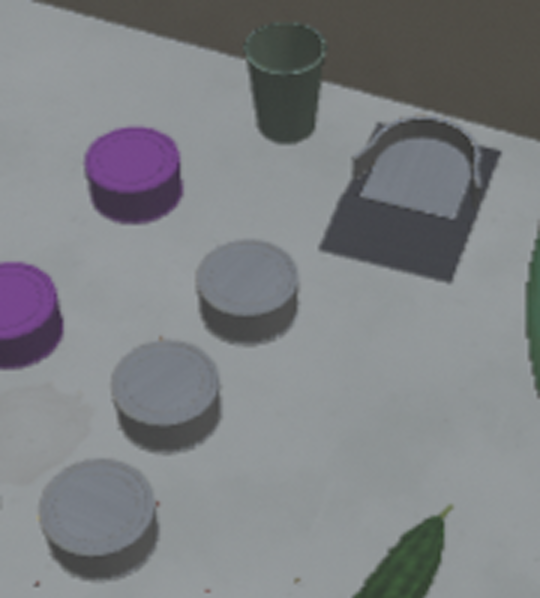

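View pics/b2.png

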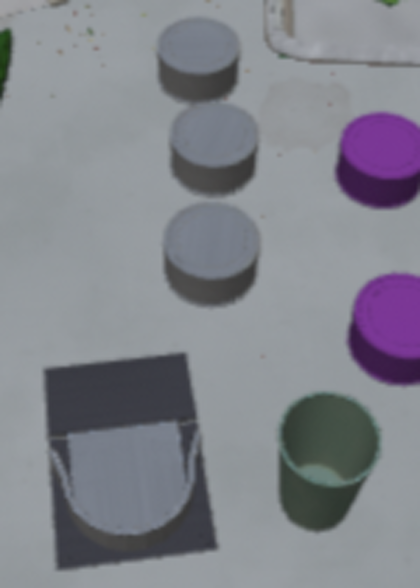

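```bash
cat > h.py <<'E'
import numpy as np, cv2
def ray(c,px):
    K,E=np.array(c["K"]),np.array(c["extrinsics"])
    d=E[:3,:3]@np.linalg.solve(K,[px[0],px[1],1.]); return E[:3,3],d
def plane(c,px,z):
    o,d=ray(c,px); return (o+d*(z-o[2])/d[2])[:2]
E
python3 - <<'E'
from plant import vision
from h import *
np.set_printoptions(precision=4,suppress=True)
a=cv2.imread("pics/a_scene.png"); b=cv2.imread("pics/a_side.png")
C={n:vision.calibration(n) for n in("scene","side")}
for n,im,seeds in (("scene",a,[(243,177),(215,214),(193,258)]),("side",b,[(266,196),(267,158),(261,126)])):
    print(n,"table",im[200 if n=="side" else 240,330 if n=="side" else 280])
    for s in seeds:
        print("hand",s,plane(C[n],s,.05))
        f=im.astype(int); 
        m=np.zeros(im.shape[:2],np.uint8)
        r=f[...,0]-f[...,2]
        print(im[s[1],s[0]], "side",im[s[1]+20 if n=="scene" else s[1]+18,s[0]])
        m=(r>=9).astype(np.uint8)
        bright=(f.sum(2)>330).astype(np.uint8)
        k,l,st,ce=cv2.connectedComponentsWithStats(m&bright)
        i=l[s[1],s[0]]
        if i:
            cs,_=cv2.findContours((l==i).astype(np.uint8),cv2.RETR_EXTERNAL,cv2.CHAIN_APPROX_NONE)
            e=cv2.fitEllipse(cv2.convexHull(max(cs,key=cv2.contourArea))); print("comp",st[i],ce[i],"ell",e,plane(C[n],e[0],.05))
for p,z in (((45,369),0),((186,353),0),((57,569),0),((216,548),0),((69,437),.01),((182,422),.01)):
    print("stand",plane(C["side"],(190+p[0]/2.8,110+p[1]/2.8),z))
for p,z in (((320,249),0),((452,281),0),((500,152),0),((361,197),.01),((458,218),.01)):
    print("stand sc",plane(C["scene"],(160+p[0]/3,80+p[1]/2.85),z))
print("beaker",plane(C["side"],(190+330/2.8,110+438/2.8),.109),plane(C["scene"],(160+286/3,80+47/2.85),.109))
E
```

```text
scene table [148 146 141]
hand (243, 177) [0.5256 0.0111]
[131 123 119] side [72 72 71]
comp [226 164  34  26 630] [242.3825 177.1238] ell ((242.30615234375, 176.56248474121094), (25.88133430480957, 32.874610900878906), 91.20220947265625) [0.5233 0.0117]
hand (215, 214) [ 0.5106 -0.1225]
[132 125 119] side [72 72 72]
comp [198 200  35  29 742] [215.004  214.1051] ell ((214.95733642578125, 213.7048797607422), (28.555601119995117, 35.02333450317383), 86.22872161865234) [ 0.5102 -0.1218]
hand (193, 258) [ 0.519  -0.2527]
[132 124 119] side [72 72 72]
comp [174 242  37  33 882] [192.4002 257.9977] ell ((192.12863159179688, 257.5274658203125), (32.113616943359375, 37.430320739746094), 77.01167297363281) [ 0.5165 -0.2524]
side table [157 153 148]
hand (266, 196) [0.5198 0.0183]
[135 123 117] side [70 70 71]
comp [    0    33   512   308 56356] [283.0399 226.3146] ell ((103.88859558105469, 179.9522705078125), (329.0225830078125, 940.4180908203125), 95.45111846923828) [ 0.9432 -0.0604]
hand (267, 158) [ 0.5059 -0.1144]
[135 124 118] side [70 71 72]
comp [    0    33   512   308 56356] [283.0399 226.3146] ell ((103.88859558105469, 179.9522705078125), (329.0225830078125, 940.4180908203125), 95.45111846923828) [ 0.9432 -0.0604]
hand (261, 126) [ 0.5128 -0.2462]
[135 124 118] side [69 70 70]
comp [    0    33   512   308 56356] [283.0399 226.3146] ell ((103.88859558105469, 179.9522705078125), (329.0225830078125, 940.4180908203125), 95.45111846923828) [ 0.9432 -0.0604]
stand [0.6762 0.1146]
stand [0.5498 0.1056]
stand [0.6641 0.2962]
stand [0.5381 0.2871]
stand [0.654  0.1878]
stand [0.5583 0.1796]
stand sc [0.5539 0.1043]
stand sc [0.68   0.1147]
stand sc [0.6659 0.2943]
stand sc [0.5666 0.1742]
stand sc [0.6604 0.1839]
beaker [0.454  0.2516] [0.4579 0.2474]
```

```bash
python3 - <<'E'
from plant import arm, solver, vision
from h import *
np.set_printoptions(precision=4,suppress=True)
for p in [((288,290),.02),((270,315),.02),((305,266),.02)]: print("gourd",plane(vision.calibration("scene"),p[0],p[1]))
def q(psi): return [np.cos(psi/2),np.sin(psi/2),0,0]
for psi in (0,np.pi/2,-np.pi/2,np.pi):
  print(psi,solver.solve_ik([.56,.06,.3],q(psi)))
arm.move_ptp([.52,.08,.33],q(0)); 
c=vision.calibration("wrist"); im=vision.grab_frame("wrist"); cv2.imwrite("pics/c.png",im[:,:,::-1])
np.save("c.npy",c["extrinsics"]); print(c["extrinsics"],arm.sense()["clock"],arm.sense()["ft_force"])
E
```

```text
gourd [ 0.7455 -0.2263]
gourd [ 0.7308 -0.2974]
gourd [ 0.7599 -0.1536]
0 [ 0.0654  0.0804  1.9642 -0.      1.097   1.6361]
1.5707963267948966 [ 0.0654  0.0804  1.9642 -0.      1.097   0.0654]
-1.5707963267948966 [ 0.0654  0.0804  1.9642 -0.      1.097  -3.0762]
3.141592653589793 [ 0.0654  0.0804  1.9642 -0.      1.097  -1.5054]
[[-0.     -0.9577 -0.2878  0.6032]
 [-1.      0.0004 -0.0013  0.0794]
 [ 0.0014  0.2878 -0.9577  0.4861]
 [ 0.      0.      0.      1.    ]] 3.1667 [-0.5641 -0.4056 -0.2281]
```

View pics/c.png

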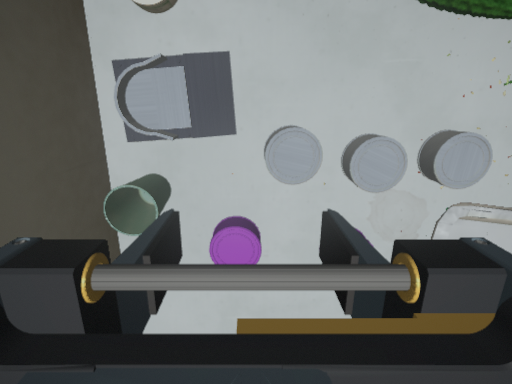

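Wrist view: all three tins are visible with tops near (293,155), (378,163) and (461,160). The stand's ramp foot corners are at (230,52) and (236,136), and the fence apex is at about (116,97).

```bash
python3 - <<'E'
from plant import vision
from h import *
np.set_printoptions(precision=4,suppress=True)
im=cv2.imread("pics/c.png"); c=vision.calibration("wrist"); c["extrinsics"]=np.load("c.npy")
cv2.imwrite("pics/d1.png",cv2.resize(im[40:150,100:250],None,fx=5,fy=5,interpolation=cv2.INTER_CUBIC))
f=im.astype(int); r=f[...,0]-f[...,2]
for s in [(293,155),(378,163),(461,160)]:
    print(im[s[1],s[0]],im[s[1],s[0]-34])
    m=((r>=9)&(f.sum(2)>300)).astype(np.uint8); m=cv2.morphologyEx(m,cv2.MORPH_OPEN,np.ones((3,3)))
    k,l,st,ce=cv2.connectedComponentsWithStats(m); i=l[s[1],s[0]]
    if i:
        cs,_=cv2.findContours((l==i).astype(np.uint8),cv2.RETR_EXTERNAL,cv2.CHAIN_APPROX_NONE)
        e=cv2.fitEllipse(cv2.convexHull(max(cs,key=cv2.contourArea))); print(st[i],e,plane(c,e[0],.05))
for p in [(230,52),(236,136),(113,60),(126,142)]: print("base",plane(c,p,0))
E
```

```text
[163 155 147] [183 183 176]
[ 265  126   57   58 2431] ((293.2015075683594, 154.7253875732422), (55.40533447265625, 58.387733459472656), 41.116477966308594) [0.5267 0.0128]
[161 154 145] [85 86 84]
[ 350  136   54   56 2327] ((377.5728759765625, 163.1455535888672), (50.8297233581543, 59.29244613647461), 40.781288146972656) [ 0.5135 -0.1186]
[156 149 141] [79 80 76]
[ 435  132   58   56 2359] ((462.76983642578125, 159.11268615722656), (49.2481803894043, 62.86941146850586), 47.23183059692383) [ 0.5198 -0.2494]
base [0.6785 0.1101]
base [0.5497 0.1027]
base [0.6671 0.293 ]
base [0.5397 0.2886]
```

View pics/d1.png

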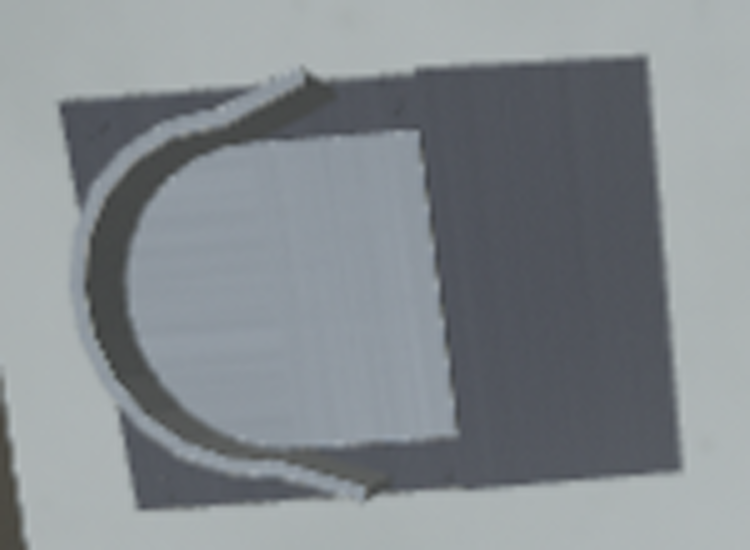

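```bash
python3 - <<'E'
from plant import vision
from h import *
np.set_printoptions(precision=4,suppress=True)
c=vision.calibration("wrist"); c["extrinsics"]=np.load("c.npy")
P=lambda p,z: plane(c,(100+p[0]/5-.4,40+p[1]/5-.4),z)
a,b=P((648,57),0),P((682,470),0); m=(a+b)/2; d=a-b; print("foot",a,b,m,np.linalg.norm(d)); n=np.array([-d[1],d[0]])/np.linalg.norm(d); print(n,"seat",m+.125*n)
g,h=P((308,83),.036),P((362,486),.036); print("wings",g,h,np.linalg.norm(g-h)); w=(g+h)/2; print("seat w",w+.026*n)
d=g-h; n2=np.array([-d[1],d[0]])/np.linalg.norm(d); print(n2)
ap=P((87,282),.036); print("apex",ap,"seat",ap-.0475*n)
# plate front edge x=-54? 
u,v=P((420,131),.01),P((458,436),.01); d=u-v; print("plate",u,v,(u+v)/2+.054*n, np.array([-d[1],d[0]])/np.linalg.norm(d))
# circle fit on inner fence top
pts=np.array([P(p,.036) for p in [(87,282),(93,235),(115,188),(150,152),(100,338),(125,385),(165,425)]])
A=np.c_[2*pts,np.ones(len(pts))]; s=np.linalg.lstsq(A,(pts**2).sum(1),rcond=None)[0]; print("circ",s[:2],np.sqrt(s[2]+s[0]**2+s[1]**2))
E
```

```text
foot [0.68   0.1113] [0.5537 0.1026] [0.6168 0.107 ] 0.12657935356273475
[-0.0689  0.9976] seat [0.6082 0.2317]
wings [0.6674 0.2071] [0.5524 0.2005] 0.11515810682514091
seat w [0.6081 0.2297]
[-0.0566  0.9984]
apex [0.6129 0.278 ] seat [0.6161 0.2306]
plate [0.6576 0.1812] [0.5656 0.175 ] [0.6079 0.232 ] [-0.0676  0.9977]
circ [0.6084 0.2308] 0.04708074155250967
```

```bash
python3 - <<'E'
from plant import vision
from h import *
c=vision.calibration("scene")
for p in [(162,184),(204,135)]: print(plane(c,p,.05))
c=vision.calibration("wrist"); c["extrinsics"]=np.load("c.npy"); print(plane(c,(236,243),.05))
E
```

```text
[ 0.34211162 -0.09273583]
[0.36187428 0.10550464]
[0.37664996 0.10281687]
```

```bash
cat >> h.py <<'E'
def q(psi): return [np.cos(psi/2),np.sin(psi/2),0,0]
E
cat > nudge.py <<'E'
from plant import arm
from h import *
import sys
np.set_printoptions(precision=2,suppress=True)
x,y=float(sys.argv[1]),float(sys.argv[2]); z=.036
x0=x-.0306-.016-.010
arm.move_ptp([x0,y,.12],q(0))
arm.move_gripper(.066)
arm.move_l([x0,y,z],.15)
arm.pause(.2)
f0=np.mean([arm.sense()["ft_force"] for _ in range(3)],0); print("f0",f0)
for k in range(1,9):
    arm.move_l([x0+.003*k,y,z],.04); s=arm.sense(); print(k,s["tcp_pos"]*1000,s["ft_force"]-f0,s["clock"])
arm.move_l([x0-.002,y,z],.15); arm.move_l([x0-.002,y,.12],.25); print(arm.sense()["clock"])
E
python3 nudge.py .525 .013; python3 nudge.py .512 -.119
```

```text
f0 [-0.16  0.14 -0.06]
1 [471.8   12.98  36.27] [ 0.49 -0.24 -0.3 ] 5.8083
2 [474.63  12.98  36.02] [ 0.65 -1.22  0.77] 6.0583
3 [477.55  13.    35.98] [ 1.36 -0.71  0.24] 6.3083
4 [480.62  13.    36.01] [ 0.37 -0.51  0.38] 6.5583
5 [483.68  12.98  36.06] [-0.35 -0.56 -0.08] 6.8083
6 [486.66  12.99  36.03] [-0.47  0.23  0.33] 7.0583
7 [489.68  13.    36.03] [-0.14  0.55  0.25] 7.3083
8 [492.66  13.    36.02] [-0.01 -0.45  0.15] 7.5583
8.3667
f0 [ 0.24  1.1  -0.45]
1 [ 458.84 -119.1    36.31] [ 0.53 -0.69  0.57] 10.3333
2 [ 461.4  -119.02   35.95] [-1.25 -2.92  0.27] 10.5833
3 [ 463.98 -118.96   35.84] [-4.65 -3.21  2.41] 10.8333
4 [ 466.79 -118.82   35.75] [-6.02 -1.66  1.33] 11.0833
5 [ 469.7  -118.75   35.74] [-5.31 -0.85  1.95] 11.3333
6 [ 472.65 -118.69   35.7 ] [-5.89 -0.29  1.32] 11.5833
7 [ 475.57 -118.67   35.67] [-5.51 -0.22  1.87] 11.8333
8 [ 478.59 -118.67   35.68] [-5.51 -0.29  2.07] 12.0833
12.8917
```

B is the full one: it takes a steady 5.5 N to push, against about 0 to 1 N for A, which leaves C empty. I'll check where the tins stand now.

```bash
cat > look.py <<'E'
from plant import arm,vision
from h import *
import sys
np.set_printoptions(precision=4,suppress=True)
def tins(name,tag):
    c=vision.calibration(name); im=vision.grab_frame(name)[:,:,::-1].copy(); cv2.imwrite(f"pics/{tag}.png",im)
    f=im.astype(int); m=((f[...,0]-f[...,2]>=9)&(f.sum(2)>300)).astype(np.uint8); m=cv2.morphologyEx(m,cv2.MORPH_OPEN,np.ones((3,3)))
    k,l,st,ce=cv2.connectedComponentsWithStats(m)
    for i in range(1,k):
        if 350<st[i][4]<6000:
            cs,_=cv2.findContours((l==i).astype(np.uint8),cv2.RETR_EXTERNAL,cv2.CHAIN_APPROX_NONE)
            e=cv2.fitEllipse(cv2.convexHull(max(cs,key=cv2.contourArea))); print(np.array(e[0]),np.array(e[1]),plane(c,e[0],.05))
    print(arm.sense()["clock"])
if __name__=="__main__": tins(sys.argv[1],sys.argv[2])
E
python3 look.py scene e1
```

```text
[298.8457 143.7033] [30.3022 35.7161] [0.6183 0.1787]
[248.2897 179.2837] [25.0428 32.0995] [0.5414 0.0096]
[221.3378 216.0312] [27.7015 34.8317] [ 0.5277 -0.1217]
[192.3895 258.2145] [30.2734 36.8066] [ 0.518  -0.2538]
12.9417
```

View pics/e1.png

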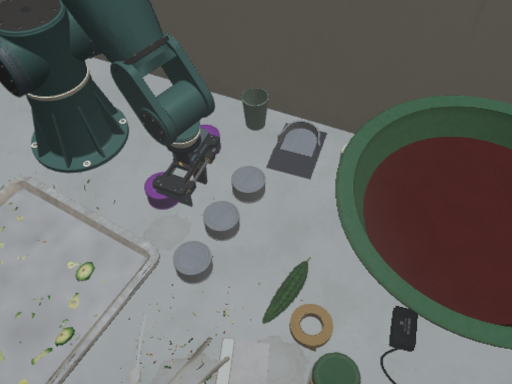

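```bash
python3 - <<'E'
from plant import arm
from h import *
np.set_printoptions(precision=3,suppress=True)
z=.036
arm.move_l([.470,-.119,.12],.3); arm.move_l([.470,-.119,z],.2)
arm.move_l([.584,-.119,z],.05); print(arm.sense()["ft_force"],arm.sense()["clock"])
arm.move_l([.565,-.119,z],.15); arm.move_l([.565,-.119,.12],.3)
arm.move_l([.610,.013,.12],.3); arm.move_l([.610,.013,z],.2)
arm.move_l([.569,.013,z],.05)
arm.move_l([.585,.013,z],.1); arm.move_l([.585,.013,.13],.3)
arm.move_ptp([.52,-.05,.30],q(0)); print(arm.sense()["clock"])
E
python3 look.py wrist e2; python3 look.py scene e3
```

```text
[-11.661   0.204   9.616] 16.1917
20.6167
[301.497   78.7551] [65.8467 71.0872] [ 0.6326 -0.1181]
[63.2769 94.3514] [ 89.5126 108.7719] [0.6128 0.2004]
[68.222  96.4112] [71.4528 80.8658] [0.6102 0.1942]
[205.9395 157.7676] [59.3189 62.3045] [0.5269 0.0129]
[389.2613 163.1062] [56.2096 64.319 ] [ 0.5192 -0.2501]
[276.8414 262.1287] [32.9152 47.9811] [ 0.358 -0.093]
20.6667
[299.1197 143.0735] [29.3384 34.7536] [0.6182 0.1812]
[242.2768 177.4918] [24.0205 31.466 ] [0.5245 0.0089]
[160.4244 184.6178] [26.091  33.0252] [ 0.3394 -0.0961]
[259.1162 229.8025] [28.8271 35.2644] [ 0.6288 -0.1216]
[192.2862 258.2399] [30.3772 36.7202] [ 0.5178 -0.2539]
20.7167
```

View pics/e2.png

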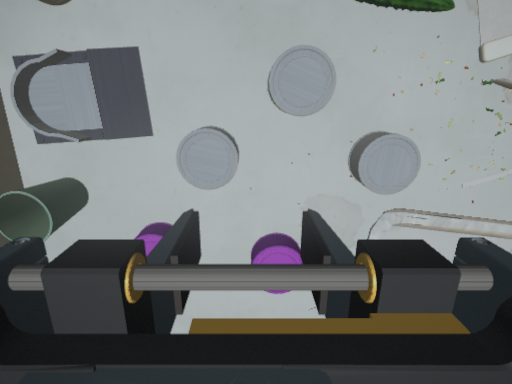

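```bash
python3 - <<'E'
from plant import arm
from h import *
np.set_printoptions(precision=3,suppress=True)
n=np.array([-.066,.998]); psi=np.arctan2(n[1],n[0]); seat=np.array([.608,.231])
def T(c,z,off=.050): p=np.array(c)-off*n; return [p[0],p[1],z]
B=(.6326,-.118)
arm.move_ptp(T(B,.12,.068),q(psi)); print(arm.sense()["tcp_pos"],arm.sense()["clock"])
arm.move_l(T(B,.036,.068),.2)
def go(c,z,r=.06):
    arm.move_l(T(c,z),r); s=arm.sense(); print(s["tcp_pos"],s["ft_force"],s["clock"])
go((.634,.03),.036)
go((.618,.08),.037)
go(seat-.10*n,.041)
go(seat-.054*n,.046)
E
python3 look.py side e4; python3 look.py scene e5
```

```text
[ 0.637 -0.186  0.12 ] 22.3083
[ 0.637 -0.02   0.036] [-0.045 -5.188 -1.104] 25.7917
[0.621 0.03  0.037] [ 0.07  -0.242 -1.402] 26.8167
[0.618 0.081 0.041] [ 0.969 -3.46  -3.167] 27.825
[0.615 0.127 0.046] [ 2.721 -3.362  1.752] 28.75
[437.5934  84.0328] [ 28.8482 115.0503] [-0.0944 -0.4193]
[261.3988  61.6994] [ 56.7979 224.2114] [ 0.4862 -0.5814]
[108.4649  72.0426] [40.6897 68.3102] [ 1.015  -0.5479]
[357.9915  97.4684] [25.3957 34.5816] [ 0.1898 -0.3637]
[206.19   121.9251] [24.4285 46.8626] [ 0.6769 -0.2737]
[367.6914 124.3774] [ 26.275  135.5768] [ 0.1905 -0.2351]
[230.8213 247.0679] [39.4085 41.3209] [0.6136 0.1622]
[235.9007 277.9218] [44.5405 49.2413] [0.6045 0.24  ]
[454.6449 337.0974] [ 36.3635 230.5634] [0.1736 0.3939]
28.8
[203.6894 134.8556] [22.457  30.5175] [0.3608 0.1057]
[242.3016 177.5194] [23.5944 32.6251] [0.5246 0.0088]
[160.9012 184.3388] [25.7617 34.7443] [ 0.3401 -0.0948]
[192.3094 258.4286] [30.3987 35.9059] [ 0.518  -0.2543]
28.85
```

View pics/e4.png

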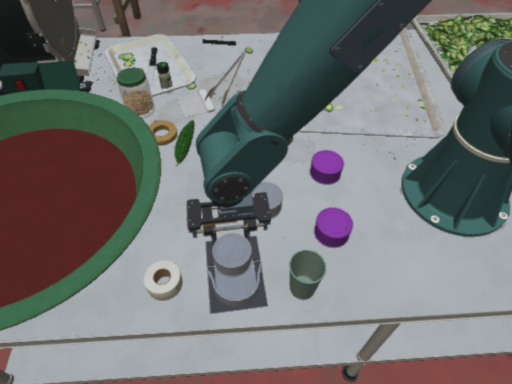

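View pics/e5.png

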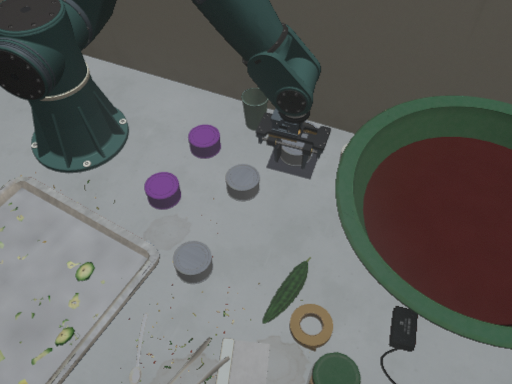

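```bash
python3 - <<'E'
from plant import arm
from h import *
np.set_printoptions(precision=4,suppress=True)
n=np.array([-.066,.998]); seat=np.array([.608,.231])
def go(d,z,r,mf=None):
    p=seat+d*n-.050*n; h=arm.move_l([p[0],p[1],z],r,max_force=mf); s=arm.sense(); print(d,h,s["tcp_pos"],s["ft_force"],s["clock"])
    return h
go(-.02,.046,.05)
go(-.006,.046,.04)
for k in range(10):
    d=-.004+.0015*k
    h=go(d,.046,.02,25)
    f=arm.sense()["ft_force"]
    if h or f[1]<-22: break
E
python3 look.py side e6
```

```text
-0.02 False [0.6127 0.161  0.0462] [ 0.6675 -5.2481  4.4407] 29.6833
-0.006 False [0.6114 0.1751 0.0459] [-0.223  -2.4753 -0.1443] 30.1833
-0.004 False [0.6114 0.1769 0.0458] [-0.5785 -4.0137 -1.3002] 30.4333
-0.0025 False [0.6113 0.1785 0.0458] [ 0.4492 -3.3138 -3.719 ] 30.6833
-0.001 False [0.6113 0.1802 0.0459] [-0.3996 -2.6507 -3.6617] 30.9333
0.0005000000000000004 False [0.6112 0.1817 0.046 ] [-0.3221 -2.6341 -2.1929] 31.1833
0.002 False [0.6112 0.1832 0.046 ] [ 0.4066 -3.3622 -4.1152] 31.4333
0.0034999999999999996 False [0.6111 0.1847 0.046 ] [ 0.0407 -3.0557 -3.573 ] 31.6833
0.005000000000000001 False [0.611  0.1862 0.046 ] [-0.3784 -2.5814 -3.8553] 31.9333
0.006500000000000001 False [0.6109 0.1877 0.046 ] [-0.2594 -3.15   -4.7553] 32.1833
0.008 False [0.6107 0.189  0.0459] [ 0.6985 -4.2474 -3.7432] 32.4333
0.0095 False [0.6104 0.1896 0.0458] [  0.0406 -15.1859  -2.2978] 32.6833
[108.0032  72.409 ] [39.7051 69.7976] [ 1.0162 -0.5458]
[441.3522  94.1697] [ 24.1343 103.5202] [-0.0869 -0.3654]
[406.7375 111.0919] [ 51.862  158.8858] [ 0.053  -0.2887]
[232.4086 275.3537] [37.4276 46.9066] [0.612  0.2334]
[446.8931 341.1545] [ 50.9493 157.3034] [0.1921 0.4006]
32.7333
```

View pics/e6.png

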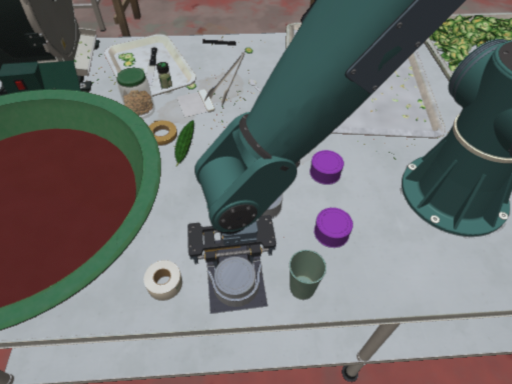

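The push force jumped to 15 N at the end, so the tin is on the stop. I'll back off and check.

```bash
python3 - <<'E'
from plant import arm
from h import *
n=np.array([-.066,.998]); psi=np.arctan2(n[1],n[0]); s=arm.sense()["tcp_pos"]
p=s[:2]-.03*n; arm.move_l([p[0],p[1],.048],.1)
arm.move_l([p[0],p[1],.16],.2)
arm.move_ptp([.53,.10,.27],q(0))
E
python3 look.py wrist e7; python3 look.py scene e8
python3 - <<'E'
import cv2
cv2.imwrite("pics/e7z.png",cv2.resize(cv2.imread("pics/e7.png")[20:180,60:260],None,fx=3.5,fy=3.5,interpolation=cv2.INTER_CUBIC))
E
```

```text
[156.7671 100.7167] [ 86.9757 100.0171] [0.615  0.2166]
[313.7054 169.3138] [60.4938 67.2099] [0.5273 0.0141]
[505.214  176.0257] [53.8431 66.1318] [ 0.5184 -0.2457]
[246.6059 266.213 ] [34.303  50.6227] [0.3793 0.1045]
[245.998 289.752] [22.2158 44.6675] [0.3383 0.1055]
35.3417
[302.4119 129.1782] [20.1765 28.147 ] [0.6081 0.2348]
[202.8297 135.8977] [20.041  28.9121] [0.3604 0.1011]
[242.5351 177.609 ] [23.749  31.2867] [0.5253 0.0088]
[161.323  185.4644] [23.134  31.7541] [ 0.3429 -0.0976]
[192.5292 258.3497] [30.5629 35.5487] [ 0.5184 -0.254 ]
35.3917
```

View pics/e7z.png

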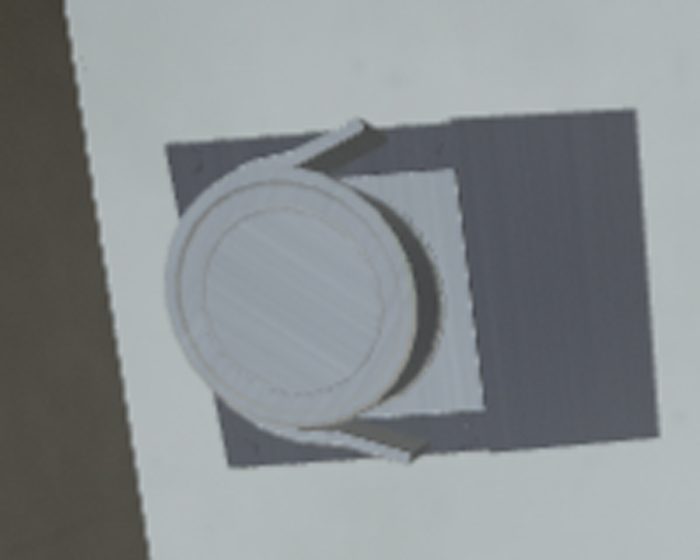

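View pics/e8.png

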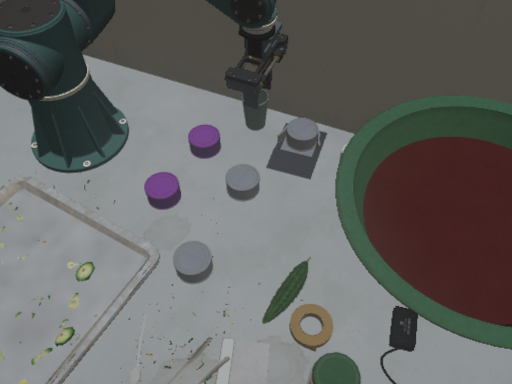

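```bash
python3 - <<'E'
from plant import vision,arm
from h import *
np.set_printoptions(precision=4,suppress=True)
c=vision.calibration("wrist")
P=lambda p,z: plane(c,(60+p[0]/3.5-.36,20+p[1]/3.5-.36),z)
a,b=P((637,110),0),P((659,436),0); m=(a+b)/2; d=a-b; n=np.array([-d[1],d[0]])/np.linalg.norm(d)
print("foot",m,np.linalg.norm(d),n,"seat",m+.125*n)
g,h=P((362,124),.036),P((408,457),.036); print("wings",np.linalg.norm(g-h),(g+h)/2+.026*n)
for z in (.056,.06):
  print("tin",P((293,302),z), np.linalg.norm(P((204,302),z)-P((385,302),z)),"outer extents",np.linalg.norm(P((416,297),z)-P((166,290),z)),(P((416,297),z)+P((166,290),z))/2)
im=vision.grab_frame("side"); cv2.imwrite("pics/f.png",cv2.resize(im[220:320,190:330,::-1],None,fx=5,fy=5,interpolation=cv2.INTER_CUBIC))
E
```

```text
foot [0.6169 0.107 ] 0.1262718938995937 [-0.0667  0.9978] seat [0.6086 0.2317]
wings 0.11916854959955278 [0.6084 0.2303]
tin [0.6089 0.232 ] 0.06407255126264742 outer extents 0.08806527560929804 [0.6118 0.2324]
tin [0.6089 0.2306] 0.06337912368555566 outer extents 0.08711218587760709 [0.6118 0.2309]
```

View pics/f.png

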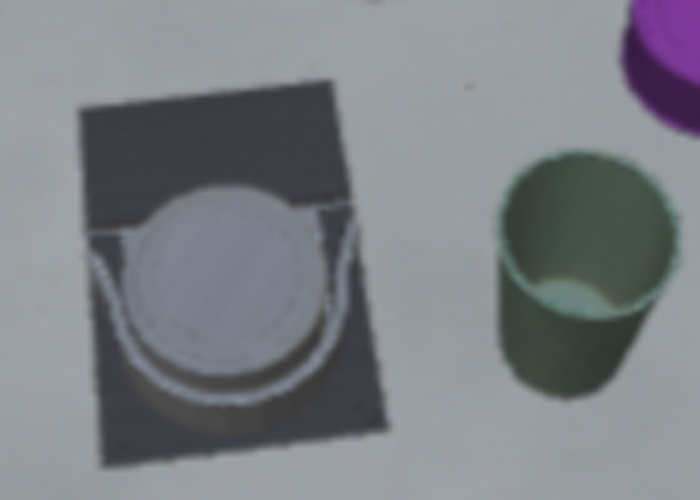

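```bash
python3 - <<'E'
from plant import vision,arm
from h import *
np.set_printoptions(precision=4,suppress=True)
def tri(obs):
    A=np.zeros((3,3));b=np.zeros(3)
    for n,p in obs:
        o,d=ray(vision.calibration(n),p); d/=np.linalg.norm(d); M=np.eye(3)-np.outer(d,d); A+=M;b+=M@o
    return np.linalg.solve(A,b)
print("B",tri([("wrist",(143.4,105.9)),("side",(234.8,275.6)),("scene",(302.4,129.2))]))
print("B ws",tri([("wrist",(143.4,105.9)),("side",(234.8,275.6))]))
print("A",tri([("wrist",(313.7,169.3)),("scene",(242.5,177.6))]),"B",tri([("wrist",(143.4,105.9)),("scene",(302.4,129.2))]))
s=arm.sense(); print(s["clock"],s["ft_force"])
arm.sign_off()
E
```

```text
B [0.6079 0.2343 0.0501]
B ws [0.6078 0.2342 0.0497]
A [0.5247 0.0126 0.0445] B [0.6087 0.2335 0.0515]
35.4417 [ 0.1585 -0.0506  0.0274]
the job is handed in; nothing more can be done
```

The full tin is on the stand, home against the back stop, and I handed the job in at about 35 s of the 72 s allowed. No verdict is reported, and I inferred that the plate sank rather than seeing it clearly.

**Finding the full tin:** Nudging the middle tin took a steady 5.5 N, while the left one gave almost no force, about 0 to 1 N. That made the middle tin the full one. The right-hand tin was ruled out by comparison and never touched.

**Moving it:** I cradled the full tin between part-open fingers, slid it clear of the row, then pushed it up the ramp. The push force jumped to 15 N at the end, when it met the stop. I pushed the left tin back towards its start so it was out of the way.

**Last checks:**
- **Seat:** the tin's centre measured within 1 to 4 mm of the seat, depending on which camera view I used; the limit is 7 mm. It looks flat against the stop.
- **Empty tins:** both are within about 5 mm of where they started.
- **Gourd and beaker:** both look untouched in the pictures. I did not measure them again.
- **Robot:** it is clear of everything, with the tool force near zero.
- **Plate:** its sinking could not be measured directly. Using two or three cameras, the tin's top came out at 50 to 52 mm, where about 56 mm was expected with the plate down. The same method put the left tin's top at 44.5 mm instead of its true 50 mm. Correcting for that gives about 57 mm, closer to a sunk plate (56 mm) than a raised one (60 mm), though the margin is small.

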